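# Close the trimmings pots with their own lids

### The job

Craft session is over: put each of the four lids back on its own pot, the one of the same colour and shape, set down (not dropped) so that it sits fully home and level with its plug in the mouth. Leave the pots standing where they are, and do not disturb the glass dish or the pocket-watch ornament.

Things in the scene. Friction and masses are not known exactly. Their poses are not given: they have to be found in the camera images.
- lid_red: red round lid, disc diameter 92 mm, 6 mm thick, loose, 0.09 kg, right way up. Under it a plug, a disc of diameter 70 mm, 8 mm deep, enters the pot with 5 mm of play all round. On top, centred, a round wooden knob, diameter 20 mm, 26 mm high. Origin: centre of the plug's underside (on the worktop at start), z up: plate top at z = 14 mm, handle 14 to 40 mm.
- lid_white: white round lid, disc diameter 68 mm, 6 mm thick, loose, 0.09 kg, right way up. Under it a plug, a disc of diameter 46 mm, 8 mm deep, enters the pot with 5 mm of play all round. On top, centred, a round wooden knob, diameter 20 mm, 26 mm high. Origin: centre of the plug's underside (on the worktop at start), z up: plate top at z = 14 mm, handle 14 to 40 mm.
- lid_blue: blue square lid, plate 78 x 78 mm, 6 mm thick, loose, 0.09 kg, right way up. Under it a plug, a block 56 x 56 mm, 8 mm deep, enters the pot with 5 mm of play all round. On top, centred, a wooden bar handle, 36 mm (x) by 14 mm (y), 26 mm high. Origin: centre of the plug's underside (on the worktop at start), z up: plate top at z = 14 mm, handle 14 to 40 mm.
- lid_yellow: yellow oblong lid, plate 102 mm (x) by 62 mm (y), 6 mm thick, loose, 0.09 kg, right way up. Under it a plug, a block 80 mm (x) by 40 mm (y), 8 mm deep, enters the pot with 5 mm of play all round. On top, centred, a wooden bar handle, 36 mm (x) by 14 mm (y), 26 mm high. Origin: centre of the plug's underside (on the worktop at start), z up: plate top at z = 14 mm, handle 14 to 40 mm.
- pot_red: glossy red round storage pot, outside diameter 90 mm, mouth diameter 80 mm, a few cogs on its floor; open top, 55 mm high, wall 5 mm, loose, about 0.4 kg, standing on the worktop. Origin: centre of its underside, z up. With its lid fully seated the lid's origin is 47 mm above this origin.
- pot_white: glossy white round storage pot, the smaller of the two round ones, outside diameter 66 mm, mouth diameter 56 mm, a few silver keys on its floor; open top, 55 mm high, wall 5 mm, loose, about 0.4 kg, standing on the worktop. Origin: centre of its underside, z up. With its lid fully seated the lid's origin is 47 mm above this origin.
- pot_blue: glossy blue square storage pot, outside 76 x 76 mm, mouth 66 x 66 mm, a few pearl beads on its floor; open top, 55 mm high, wall 5 mm, loose, about 0.4 kg, standing on the worktop. Origin: centre of its underside, z up. With its lid fully seated the lid's origin is 47 mm above this origin.
- pot_yellow: glossy yellow oblong storage pot, outside 100 mm along its x by 60 mm along its y, mouth 90 x 50 mm, a few buttons on its floor; open top, 55 mm high, wall 5 mm, loose, about 0.4 kg, standing on the worktop. Origin: centre of its underside, z up. With its lid fully seated the lid's origin is 47 mm above this origin.
- dish: clear glass bowl, rim diameter 96 mm, 32 mm high, loose, a bystander. Origin: centre of its underside.
- watch: pocket-watch ornament lying flat, dark case diameter 50 mm, 9 mm thick, brass crown and ring reaching 46 mm from the centre along its x, loose, a bystander. Origin: centre of its underside.
There are look-alikes about, which are no part of the job. Leave any black, pink or turquoise look-alike of the pot_white alone.

How it is judged:
At the end, for the whole second after the job is handed in: Every lid is on the pot of its own colour, fully seated (its origin 44 to 50 mm above the pot's, within 10 mm sideways, level within 0.06 rad), released and at rest; every pot is upright on the worktop within 30 mm of where it stood; dish and watch are within 15 mm of where they were (horizontal distance between lid_red and pot_red below 0.01 m and z of lid_red in the frame of pot_red between 0.044 and 0.05 m and angle between each of lid_red, pot_red, lid_white, pot_white, lid_blue, pot_blue, lid_yellow, pot_yellow's own z axis and vertical below 0.06 rad and height (world z) of each of pot_red, pot_white, pot_blue, pot_yellow below 0.004 m and linear speed of each of lid_red, pot_red, lid_white, pot_white, lid_blue, pot_blue, lid_yellow, pot_yellow below 0.01 m/s and distance of each of pot_red, pot_white, pot_blue, pot_yellow from where it was at the start of the episode below 0.03 m and horizontal distance between lid_white and pot_white below 0.01 m and z of lid_white in the frame of pot_white between 0.044 and 0.05 m and horizontal distance between lid_blue and pot_blue below 0.01 m and z of lid_blue in the frame of pot_blue between 0.044 and 0.05 m and horizontal distance between lid_yellow and pot_yellow below 0.01 m and z of lid_yellow in the frame of pot_yellow between 0.044 and 0.05 m and distance of each of dish, watch from where it was at the start of the episode below 0.015 m); the robot touches nothing.
It fails at once if a pot is pushed or lifted more than 30 mm from its place (distance of any of pot_red, pot_white, pot_blue, pot_yellow from where it was at the start of the episode above 0.03 m).
It fails at once if the glass dish or the watch ornament is moved more than 15 mm (distance of any of dish, watch from where it was at the start of the episode above 0.015 m).
It fails at once if a lid is dropped or thrown (faster than 0.5 m/s with no finger on it) ((linear speed of lid_red above 0.5 m/s and contact force between the fingers and lid_red below 0.05 N) or (linear speed of lid_white above 0.5 m/s and contact force between the fingers and lid_white below 0.05 N) or (linear speed of lid_blue above 0.5 m/s and contact force between the fingers and lid_blue below 0.05 N) or (linear speed of lid_yellow above 0.5 m/s and contact force between the fingers and lid_yellow below 0.05 N)).
It also fails if it takes over 112 s, if anything falls off the work surface, if the arm or the gripper's body presses on something with over 40 N, if the wrist force passes 120 N, or if a joint passes its speed limit or range.

### The arm

A 6-joint arm with a two-finger parallel gripper is mounted at the origin on the work surface. World frame = base frame: x ahead of the robot, y to its left, z up, the work surface at z = 0. Lengths are in m, angles in rad, forces in N, time in s.
With the tool pointing down it reaches from about 0.425 to 0.95 m from the base axis. Payload 3.5 kg.
Tool frame: the origin (TCP) lies midway between the tips of the shut fingers; the grasp point (between the pads) lies 19 mm behind it (ctrl.hold_point_z is the distance from the TCP to the grasp point, in m); z points along the fingers, y is the line along which they close (so a half turn about z gives the same grasp; the last joint's range is limited). The gripper opens to 85 mm and grips with 20 to 120 N. Pads are 22 mm wide; open, the fingers measure 114 mm over their backs; the gripper's body (76 mm by 85 mm) begins 54 mm behind the grasp point. The pads swing forward as they close: fully open they stand 13 mm farther back than shut.
Start: joints at [1.199, 0.286, 1.577, -0, 1.279, -0.15], TCP at [0.148, 0.658, 0.231] pointing down, gripper open.
Joint ranges: [-2.77, 2.77], [-0.9, 2.22], [0.21, 2.48], [-1.53, 4.67], [0.24, 2.81], [-2.84, 2.84]. Speed limits (rad/s): [2.79, 2.79, 3.14, 3.14, 3.14, 3.14].

### API

Orientations are given as a unit quaternion [x, y, z, w].
In Python, from plant import readout, cams, sign_off, ctrl gives the robot as it stands. The module is installed in compiled form; this text tells all that it offers.
- The arm moves only by the tool step_arm, never from a script. Its argument "increments" is a list of rows, each a list of 2 entries, a list of its own where there are three numbers: the shift along the world's x, y, z in mm, then the turn, a rotation vector about the world's x, y, z in rad. In form: [[[x, y, z], [rx, ry, rz]], ...]. A call has 1 to 8 rows; each row shifts and turns the commanded pose from where the row before left it; what a row does not reach is not made up. A row lasts 1/12 s, in which the tool goes at most 41.7 mm and 7.16 degrees, less where a joint would pass 70% of its speed; a pose out of reach is approached as far as the arm can. A call is refused whole if a number of a shift passes 41.7 or a number of a turn 0.125, either way. A call with a gripper value outside its range is refused whole. "fingers" is the opening, from -1 (shut) to 1 (fully open), set as the call begins (left out, the last holds). The fingers move at their own pace and stop on an object; "grip_force" is the grip in N (left out, the last holds). Time passes only in rows, so rows that do not move let the fingers close. It gives the time, the measured TCP pose, the force, the opening and the grip force at its end, in the units of the state.
- readout.get_state(): the state, without advancing time (a new reading comes with each control period).
- cams.read_camera(name): name is "scene" or "top" or "wrist"; returns the picture (480x640x3 uint8, red, green, blue); there is no depth.
- cams.get_calibration(name): a dict with "fx", "fy", "cx", "cy" (pixels), "eye" and "rotation" of the camera in the world; the wrist camera has in their place "T_tool_cam" (4x4, takes a point from camera to tool coordinates, whose origin is the TCP and whose axes are the flange's). Camera axes: x right, y up, looking along -z (the intrinsics and any distortion apply to the point x, -y, -z); pixel columns grow to the right and rows downward; lengths in m; the calibration is good to about 2 mm. The wrist camera is an equidistant fisheye: a pixel r from the principal point sees the ray r / f radians off the axis. A picture is of the moment at which its call begins: read the wrist's pose just before it. get_calibration takes no time and is no camera call.
- sign_off(): hands the job in; it is judged then, once.
The state is a dict: "time": time; "qpos": joint angles; "dq": joint speeds; "joint_efforts": joint torques, N m; "eef_pos": TCP position; "tcp_rot": TCP orientation; "contact_force": force on the tool from outside, world axes, zero at the start; "wrist_torque": the same for the moment, N m; "opening": opening from 0.0 (shut) to 1.0 (fully open); "finger_force": force on a finger pad.
Only numpy, scipy, OpenCV 4.12 (cv2) and the standard library are available. Lean on these libraries where they do the work, as an engineer would, in place of code of your own. Each camera call takes 0.05 s, during which the arm holds its last target. There are 200 camera calls.

## Working session

There is one attempt and no reset: what is moved stays moved. The work goes in short steps, Python scripts to look and compute and a tool call to move; the robot and the scene stay as the last step left them, time stands still between calls to the robot, and variables do not carry over. Pictures are saved under pics/ and viewed, at most 16 in all, crops included, and the job is handed in when it is done.

Besides the shell and the picture viewer there is one more tool, called after "Request:" as name(argument=value, ...), one argument or row to a line, values as JSON. step_arm: Moves the arm, as the interface text tells. Its arguments: {"type":"object","properties":{"increments":{"type":"array","items":{"type":"array"}},"fingers":{"type":"number"},"grip_force":{"type":"number"}},"required":["increments"]}

```bash
mkdir -p pics; python3 - <<'E'
from plant import readout, cams, ctrl
import cv2,pprint
for n in ("scene","top"):
    cv2.imwrite(f"pics/{n}0.png",cams.read_camera(n)[:,:,::-1])
for n in ("scene","top","wrist"): pprint.pprint(cams.get_calibration(n))
print(readout.get_state(),ctrl.hold_point_z)
E
```

```text
{'cx': 317.52685169234746,
 'cy': 228.94659728776892,
 'eye': array([1.26946019, 0.29534321, 0.86957103]),
 'fx': 585.8052782614302,
 'fy': 585.8052782614302,
 'rotation': array([0.20942535, 0.32076186, 0.78483063, 0.48712804])}
{'cx': 321.4351414446544,
 'cy': 237.72243710488002,
 'eye': array([ 0.4052739 , -0.06641469,  0.97493974]),
 'fx': 455.58368017106324,
 'fy': 455.58368017106324,
 'rotation': array([-0.0187617 ,  0.03723175,  0.71034186, -0.70262097])}
{'T_tool_cam': array([[-8.11583099e-05,  9.65384769e-01,  2.60829909e-01,
         6.61095347e-02],
       [ 9.99999991e-01,  1.06525076e-04, -8.31169135e-05,
         9.33437512e-05],
       [-1.08024728e-04,  2.60829900e-01, -9.65384769e-01,
        -1.42365853e-01],
       [ 0.00000000e+00,  0.00000000e+00,  0.00000000e+00,
         1.00000000e+00]]),
 'cx': 319.94754828610377,
 'cy': 238.23057894678473,
 'fx': 371.64829954431775,
 'fy': 371.64829954431775}
{'time': 0.1, 'qpos': array([ 1.19900290e+00,  2.87094342e-01,  1.57806286e+00,  6.71376849e-06,
        1.27862128e+00, -1.49988816e-01]), 'dq': array([ 0.00144444, -0.00235656, -0.00277689, -0.00065172,  0.00068848,
       -0.0007892 ]), 'joint_efforts': array([ 1.33006222e-03, -4.07294118e+01, -2.93702978e+01, -7.71979012e-05,
        3.33903568e-03,  8.34498678e-06]), 'eef_pos': array([0.1482308 , 0.65789566, 0.23005653]), 'tcp_rot': array([ 1.10676005e-01,  9.93855939e-01, -1.05509916e-03, -2.85012216e-04]), 'contact_force': array([ 0.21688205,  0.07726362, -0.65481944]), 'wrist_torque': array([0.00398538, 0.03415063, 0.02533064]), 'finger_force': 0.0, 'opening': 0.9995144058478898} 0.0187
```

View pics/top0.png

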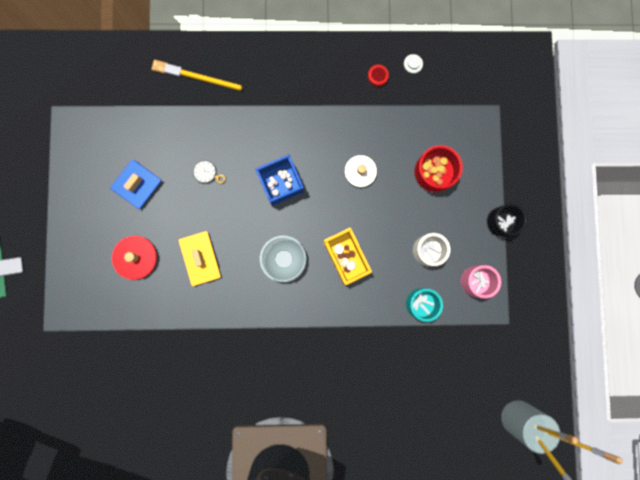

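View pics/scene0.png

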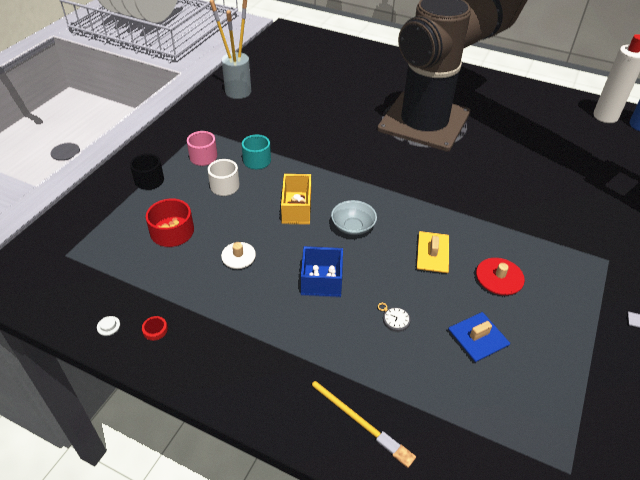

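Top view, candidates. The pots are red (439,169), cream-white with keys (432,250), blue (281,181) and yellow (348,257). The lids are red (134,258), white (361,171), blue (136,185) and yellow (199,259). The look-alikes are the black (506,222), pink (482,282) and turquoise (426,305) cups. The small red and white items at (378,75) and (413,64) are off the mat and far too small.

```bash
cat > h.py <<'E'
import numpy as np, cv2
from scipy.spatial.transform import Rotation as R
from plant import readout, cams
def cast(n,uv,z):
    c=cams.get_calibration(n); uv=np.atleast_2d(uv).astype(float)
    d=np.c_[(uv[:,0]-c['cx'])/c['fx'],-(uv[:,1]-c['cy'])/c['fy'],-np.ones(len(uv))]
    d=R.from_quat(c['rotation']).apply(d); e=c['eye']
    return e+d*((z-e[2])/d[:,2])[:,None]
def mask(im,col):
    h=cv2.cvtColor(im,cv2.COLOR_RGB2HSV); H,S,V=[h[...,i].astype(int) for i in range(3)]
    m={'red':(S>150)&((H<6)|(H>174))&(V>60),'blue':(S>120)&(abs(H-112)<14)&(V>50),
       'yellow':(S>140)&(abs(H-24)<7)&(V>110),'white':(S<45)&(V>125)}[col]
    return cv2.morphologyEx(m.astype(np.uint8),cv2.MORPH_CLOSE,np.ones((3,3)))
def blob(im,col,px):
    n,l,s,c=cv2.connectedComponentsWithStats(mask(im,col))
    ok=[i for i in range(1,n) if s[i,4]>80]
    i=min(ok,key=lambda i:np.hypot(*(c[i]-px)))
    k=max(cv2.findContours((l==i).astype(np.uint8),cv2.RETR_EXTERNAL,cv2.CHAIN_APPROX_NONE)[0],key=cv2.contourArea)
    return cv2.convexHull(k)[:,0].astype(float)
def cen(P):
    m=cv2.moments(P[:,:2].astype(np.float32)*1000); return np.array([m['m10'],m['m01']])/m['m00']/1000
SEED={'top':dict(lid_red=(134,258),lid_white=(361,171),lid_blue=(136,185),lid_yellow=(199,259),pot_red=(439,169),pot_white=(432,250),pot_blue=(281,181),pot_yellow=(348,257)),
'scene':dict(lid_red=(500,276),lid_white=(238,256),lid_blue=(478,336),lid_yellow=(433,252),pot_red=(170,223),pot_white=(223,178),pot_blue=(322,272),pot_yellow=(296,199))}
E
cat > m.py <<'E'
from h import *
for n in('top','scene'):
    im=cams.read_camera(n)
    for k,px in SEED[n].items():
        P=cast(n,blob(im,k[4:],px),.011 if k[0]=='l' else (.0275 if n=='top' else .03))
        r=cv2.minAreaRect((P[:,:2]*1000).astype(np.float32))
        print(n,k,cen(P).round(4),'rect',np.round(r[0]).astype(int),np.round(r[1],1),round(r[2],1))
E
python3 m.py; python3 - <<'E'
import cv2
a=cv2.imread('pics/top0.png')[140:325,380:530]
cv2.imwrite('pics/crop.png',cv2.resize(a,None,fx=3,fy=3,interpolation=2))
E
```

```text
top lid_red [0.4444 0.3007] rect [444 301] [91.9 88.6] 75.3
top lid_white [ 0.6116 -0.0157] rect [611 -18] [44.3 20. ] 34.0
top lid_blue [0.5999 0.3006] rect [600 300] [79.7 77.4] 53.5
top lid_yellow [0.4404 0.1643] rect [441 164] [102.4  63.3] 16.4
top pot_red [ 0.6256 -0.342 ] rect [ 624 -342] [ 91.6 104.8] 43.9
top pot_white [ 0.455  -0.3216] rect [ 456 -320] [82.4 69.3] 89.3
top pot_blue [ 0.6036 -0.0059] rect [604  -6] [87.3 79.4] 23.3
top pot_yellow [ 0.4412 -0.1452] rect [ 441 -145] [104.4  64.2] 24.7
scene lid_red [0.4454 0.3018] rect [446 302] [93.6 91.7] 26.8
scene lid_white [ 0.6259 -0.1776] rect [ 626 -177] [69.8 67.6] 26.9
scene lid_blue [0.6013 0.3013] rect [601 301] [79.7 80. ] 53.7
scene lid_yellow [0.4418 0.1652] rect [442 165] [106.7  61.1] 17.0
scene pot_red [ 0.6235 -0.3406] rect [ 624 -339] [143.6  91.6] 47.4
scene pot_white [ 0.4523 -0.3206] rect [ 454 -321] [127.1  67.5] 34.5
scene pot_blue [ 0.6029 -0.0058] rect [603  -6] [122.8  78.6] 23.3
scene pot_yellow [ 0.4421 -0.1441] rect [ 443 -144] [157.2  61.9] 26.5
```

View pics/crop.png

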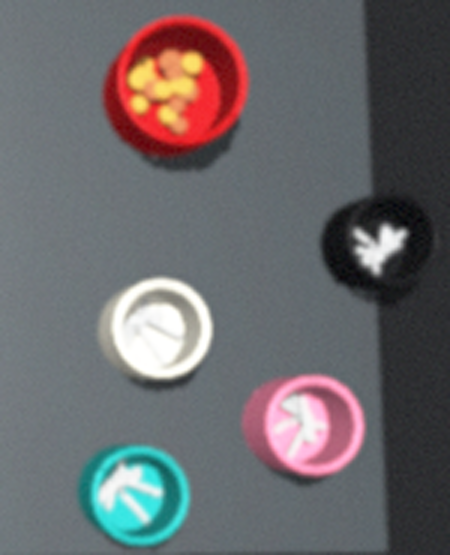

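The crop confirms that pot_white is the cream one with keys at (432,250); the others are black, pink and turquoise. The two views agree to about 2 mm. I'll start with the red lid.

Request:
step_arm(
  increments=[
    [[25,-30,-7],[0,0,0]],
    [[25,-30,-7],[0,0,0]],
    [[25,-30,-7],[0,0,0]],
    [[25,-30,-7],[0,0,0]],
    [[25,-30,-7],[0,0,0]],
    [[25,-30,-7],[0,0,0]],
    [[25,-30,-7],[0,0,0]],
    [[25,-30,-7],[0,0,0]],
  ],
  fingers=0.2,
  grip_force=50,
)

```text
time: 0.87
eef_pos: [0.3492, 0.4168, 0.175]
tcp_rot: [0.11, 0.994, 0.0, 0.0]
contact_force: [1.2, -0.3, -0.6]
opening: 0.598
finger_force: 0.0
```

Request:
step_arm(
  increments=[
    [[25,-30,-6],[0,0,0]],
    [[25,-30,-6],[0,0,0]],
    [[25,-30,-6],[0,0,0]],
    [[22,-27,-6],[0,0,0]],
    [[0,0,0],[0,0,0]],
    [[0,0,0],[0,0,0]],
  ],
)

```text
time: 1.37
eef_pos: [0.4461, 0.3, 0.1508]
tcp_rot: [0.113, 0.994, -0.0, -0.001]
contact_force: [0.7, 0.4, 0.4]
opening: 0.599
finger_force: 0.0
```

```bash
python3 - <<'E'
from h import *
print(readout.get_state()['eef_pos'])
cv2.imwrite('pics/w1.png',cams.read_camera('wrist')[:,:,::-1])
E
```

```text
[0.44608474 0.29999862 0.15077069]
```

View pics/w1.png

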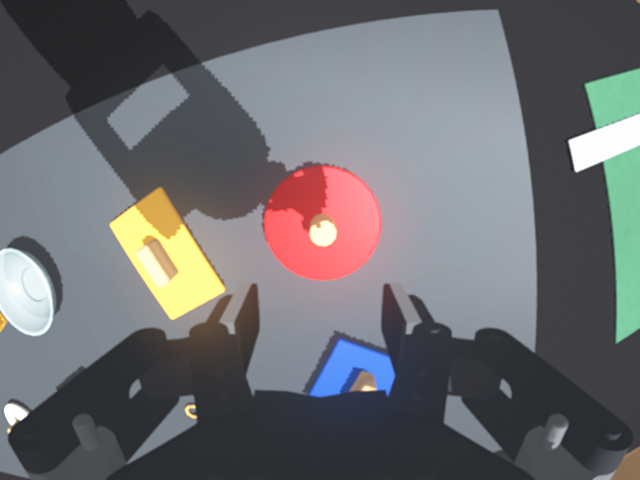

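Wrist view: the red lid at (322,222) is centred between the fingers. I'll descend and grip.

Request:
step_arm(
  increments=[
    [[0,0,-30],[0,0,0]],
    [[0,0,-30],[0,0,0]],
    [[0,0,-30],[0,0,0]],
    [[0,0,-20],[0,0,0]],
    [[0,0,-13],[0,0,0]],
    [[0,0,-10],[0,0,0]],
    [[0,0,0],[0,0,0]],
  ],
)

```text
time: 2.0
eef_pos: [0.4432, 0.302, 0.0163]
tcp_rot: [0.11, 0.994, -0.001, -0.002]
contact_force: [-0.3, -0.2, 0.2]
opening: 0.604
finger_force: 0.0
```

Request:
step_arm(
  increments=[
    [[0,0,0],[0,0,0]],
    [[0,0,0],[0,0,0]],
    [[0,0,0],[0,0,0]],
    [[0,0,0],[0,0,0]],
    [[0,0,0],[0,0,0]],
    [[0,0,0],[0,0,0]],
  ],
  fingers=-1,
)

```text
time: 2.5
eef_pos: [0.4466, 0.3023, 0.02]
tcp_rot: [0.111, 0.994, 0.001, 0.001]
contact_force: [-0.3, 2.1, 6.7]
opening: 0.216
finger_force: 49.5
```

Request:
step_arm(
  increments=[
    [[0,0,10],[0,0,0]],
    [[0,0,25],[0,0,0]],
    [[0,0,30],[0,0,0]],
    [[0,0,30],[0,0,0]],
    [[5,-18,30],[0,0,0]],
    [[10,-34,10],[0,0,0]],
    [[10,-34,0],[0,0,0]],
    [[10,-34,0],[0,0,0]],
  ],
)

```text
time: 3.17
eef_pos: [0.481, 0.1803, 0.1552]
tcp_rot: [0.11, 0.994, 0.0, 0.002]
contact_force: [-0.3, 0.4, -1.6]
opening: 0.212
finger_force: 49.0
```

Request:
step_arm(
  increments=[
    [[10,-34,0],[0,0,0]],
    [[10,-34,0],[0,0,0]],
    [[10,-34,0],[0,0,0]],
    [[10,-34,0],[0,0,0]],
    [[10,-34,0],[0,0,0]],
    [[10,-34,0],[0,0,0]],
    [[10,-34,0],[0,0,0]],
    [[10,-34,0],[0,0,0]],
  ],
)

```text
time: 3.83
eef_pos: [0.56, -0.0924, 0.1533]
tcp_rot: [0.111, 0.994, -0.0, -0.0]
contact_force: [0.8, 1.1, -1.2]
opening: 0.211
finger_force: 49.0
```

Request:
step_arm(
  increments=[
    [[10,-34,0],[0,0,0]],
    [[10,-34,0],[0,0,0]],
    [[10,-34,0],[0,0,0]],
    [[10,-34,0],[0,0,0]],
    [[10,-34,0],[0,0,0]],
    [[10,-34,0],[0,0,0]],
    [[5,-19,0],[0,0,0]],
    [[0,0,0],[0,0,0]],
  ],
)

```text
time: 4.5
eef_pos: [0.6251, -0.3182, 0.1532]
tcp_rot: [0.113, 0.994, -0.001, 0.0]
contact_force: [-0.7, -0.4, -0.6]
opening: 0.215
finger_force: 49.1
```

```bash
cat >> h.py <<'E'
def wcast(uv,z,s):
    c=cams.get_calibration('wrist'); uv=np.atleast_2d(uv).astype(float)
    p=(uv-[c['cx'],c['cy']])/c['fx']; r=np.hypot(*p.T)+1e-9
    d=np.c_[p[:,0]*np.sin(r)/r,-p[:,1]*np.sin(r)/r,-np.cos(r)]
    T=c['T_tool_cam']; Rt=R.from_quat(s['tcp_rot'])
    e=Rt.apply(T[:3,3])+s['eef_pos']; d=Rt.apply(d@T[:3,:3].T)
    return e+d*((z-e[2])/d[:,2])[:,None]
def held(col,px,name):
    "centre of held lid (plate top 2 mm below TCP) and tcp"
    s=readout.get_state(); im=cams.read_camera('wrist'); cv2.imwrite(name,im[:,:,::-1])
    B=blob(im,col,px); P=wcast(B,s['eef_pos'][2]-.004,s)
    print(s['eef_pos'].round(4),s['tcp_rot'].round(4),'held',cen(P).round(4),cv2.minAreaRect((P[:,:2]*1000).astype(np.float32)))
E
python3 - <<'E'
from h import *
held('red',(320,330),'pics/w2.png')
E
```

```text
[ 0.6251 -0.3182  0.1532] [ 1.127e-01  9.936e-01 -1.000e-03  1.000e-04] held [ 0.6538 -0.3247] ((653.4706420898438, -324.6469421386719), (25.716419219970703, 25.19879150390625), 77.1099853515625)
```

View pics/w2.png

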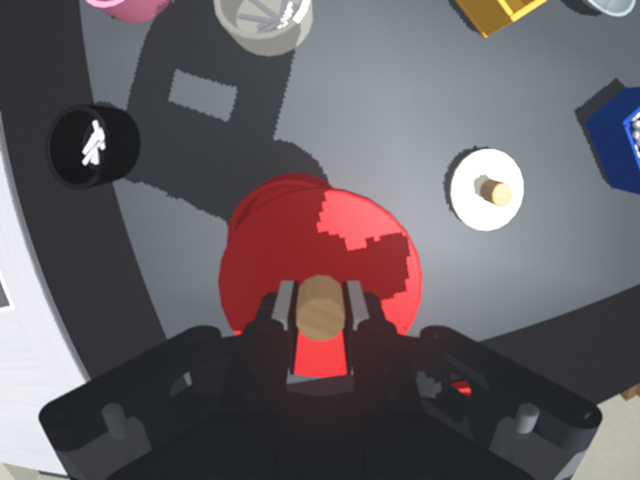

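```bash
python3 - <<'E'
from h import *
s=readout.get_state()
Rt=R.from_quat(s['tcp_rot'])
for uv in [(321,188),(220,288),(422,288),(232,244),(404,230)]:
    P=wcast(uv,s['eef_pos'][2]-.003,s)[0]; print(uv,(Rt.inv().apply(P-s['eef_pos'])*1000).round(1))
print(s['eef_pos'],Rt.as_matrix().round(3).tolist())
E
```

```text
(321, 188) [47.3  0.5  3. ]
(220, 288) [  4.5 -43.3   3. ]
(422, 288) [ 4.4 44.4  3. ]
(232, 244) [ 24.4 -36.4   3. ]
(404, 230) [30.3 34.6  3. ]
[ 0.62476749 -0.31575805  0.15286085] [[-0.975, 0.223, -0.001], [0.223, 0.975, 0.0], [0.001, -0.0, -1.0]]
```

Request:
step_arm(
  increments=[
    [[1,-13,0],[0,0,0]],
    [[0,-12,-10],[0,0,0]],
    [[0,0,-25],[0,0,0]],
    [[0,0,-20],[0,0,0]],
    [[0,0,-15],[0,0,0]],
    [[0,0,0],[0,0,0]],
  ],
)

```text
time: 5.05
eef_pos: [0.6236, -0.3365, 0.0776]
tcp_rot: [0.11, 0.994, 0.002, -0.004]
contact_force: [-1.2, 0.2, -1.7]
opening: 0.212
finger_force: 49.0
```

Request:
step_arm(
  increments=[
    [[0,0,-4],[0,0,0]],
    [[0,0,-4],[0,0,0]],
    [[0,0,-4],[0,0,0]],
    [[0,0,-4],[0,0,0]],
    [[0,0,0],[0,0,0]],
  ],
)

```text
time: 5.47
eef_pos: [0.6265, -0.3385, 0.0672]
tcp_rot: [0.111, 0.994, -0.0, 0.0]
contact_force: [0.8, -0.1, -1.0]
opening: 0.211
finger_force: 49.2
```

```bash
python3 - <<'E'
from h import *
s=readout.get_state();print(s['eef_pos'],s['contact_force'],s['wrist_torque'])
im=cams.read_camera('scene')[:,:,::-1]
cv2.imwrite('pics/s2.png',cv2.resize(im[120:300,60:300],None,fx=3,fy=3))
E
```

```text
[ 0.62648144 -0.33849754  0.06720386] [ 0.7812802  -0.12880007 -1.00056527] [ 0.03296941  0.00526021 -0.01396404]
```

View pics/s2.png

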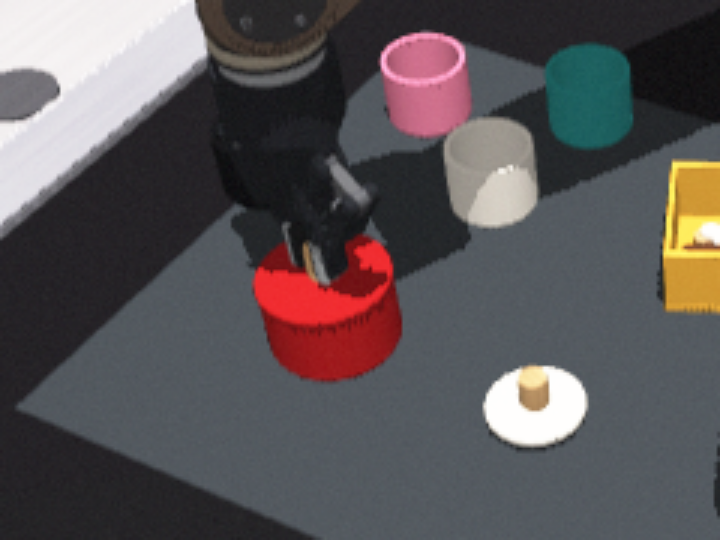

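Request:
step_arm(
  increments=[
    [[0,0,-2],[0,0,0]],
    [[0,0,-1],[0,0,0]],
    [[0,0,-1],[0,0,0]],
    [[0,0,0],[0,0,0]],
    [[0,0,0],[0,0,0]],
  ],
)

```text
time: 5.93
eef_pos: [0.6269, -0.3388, 0.0671]
tcp_rot: [0.111, 0.994, -0.0, 0.0]
contact_force: [-4.0, 3.7, 10.1]
opening: 0.214
finger_force: 50.2
```

Request:
step_arm(
  increments=[
    [[0,0,1],[0,0,0]],
    [[0,0,0],[0,0,0]],
    [[0,0,0],[0,0,0]],
    [[0,0,0],[0,0,0]],
    [[0,0,0],[0,0,0]],
  ],
  fingers=0.2,
)

```text
time: 6.35
eef_pos: [0.6263, -0.3385, 0.0639]
tcp_rot: [0.111, 0.994, 0.0, -0.0]
contact_force: [-0.6, -1.3, 0.1]
opening: 0.596
finger_force: 0.0
```

Request:
step_arm(
  increments=[
    [[0,0,10],[0,0,0]],
    [[0,0,25],[0,0,0]],
    [[0,0,25],[0,0,0]],
    [[0,0,25],[0,0,0]],
    [[0,40,0],[0,0,0]],
    [[0,40,0],[0,0,0]],
    [[0,40,0],[0,0,0]],
    [[0,40,0],[0,0,0]],
  ],
)

```text
time: 7.02
eef_pos: [0.6264, -0.1773, 0.1504]
tcp_rot: [0.111, 0.994, -0.0, 0.001]
contact_force: [-0.2, 0.0, 0.6]
opening: 0.599
finger_force: 0.0
```

Request:
step_arm(
  increments=[
    [[0,2,0],[0,0,0]],
    [[0,0,0],[0,0,0]],
    [[0,0,0],[0,0,0]],
  ],
)

```text
time: 7.27
eef_pos: [0.6268, -0.1767, 0.15]
tcp_rot: [0.11, 0.994, -0.0, 0.0]
contact_force: [-0.2, -1.2, -0.8]
opening: 0.6
finger_force: 0.0
```

```bash
python3 - <<'E'
from h import *
s=readout.get_state(); im=cams.read_camera('wrist')
print(s['eef_pos'],cen(wcast(blob(im,'white',(320,222)),.011,s)))
im=cams.read_camera('scene')
cv2.imwrite('pics/s3.png',cv2.resize(im[120:300,60:300,::-1],None,fx=3,fy=3))
t=cams.read_camera('top')
for n,i in(('top',t),('scene',im)):
    m=cv2.inRange(cv2.cvtColor(i,cv2.COLOR_RGB2HSV),(0,0,0),(0,0,0))
    B=blob(i,'red',SEED[n]['pot_red']); print(n,cen(cast(n,B,.058 if n=='top' else .03)),cv2.boundingRect(B.astype(np.int32)))
E
```

```text
[ 0.62680449 -0.17673905  0.15003797] [ 0.5751153  -0.17002534]
top [ 0.62008024 -0.33658618] (416, 144, 48, 48)
scene [ 0.62122196 -0.34348237] (144, 196, 50, 51)
```

View pics/s3.png

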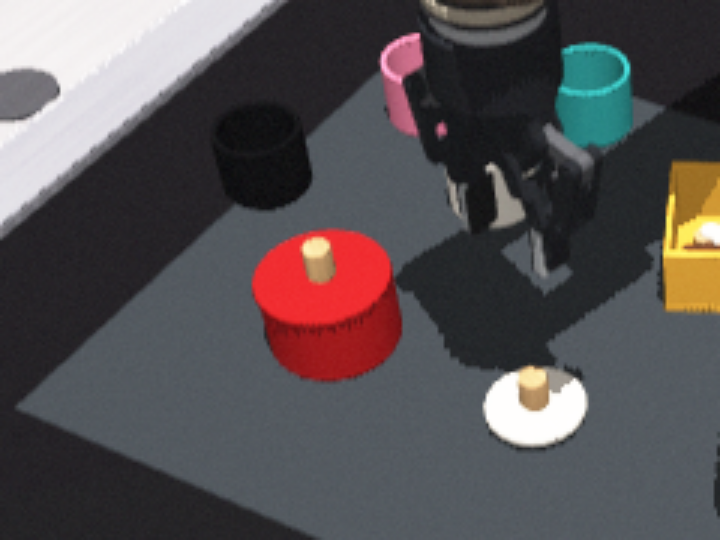

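Red is seated level. Next is the white lid.

Request:
step_arm(
  increments=[
    [[0,-1,-30],[0,0,0]],
    [[0,0,-30],[0,0,0]],
    [[0,0,-30],[0,0,0]],
    [[0,0,-20],[0,0,0]],
    [[0,0,-12],[0,0,0]],
    [[0,0,-9],[0,0,0]],
    [[0,0,0],[0,0,0]],
  ],
)

```text
time: 8.0
eef_pos: [0.6255, -0.178, 0.0164]
tcp_rot: [0.111, 0.994, 0.0, -0.001]
contact_force: [0.2, 0.1, 0.1]
opening: 0.599
finger_force: 0.0
```

Request:
step_arm(
  increments=[
    [[0,0,0],[0,0,0]],
    [[0,0,0],[0,0,0]],
    [[0,0,0],[0,0,0]],
    [[0,0,0],[0,0,0]],
    [[0,0,0],[0,0,0]],
    [[0,0,0],[0,0,0]],
  ],
  fingers=-1,
)

```text
time: 8.5
eef_pos: [0.628, -0.1783, 0.0206]
tcp_rot: [0.111, 0.994, -0.001, 0.002]
contact_force: [-0.5, -0.6, 6.0]
opening: 0.215
finger_force: 49.5
```

Request:
step_arm(
  increments=[
    [[0,0,10],[0,0,0]],
    [[0,0,25],[0,0,0]],
    [[0,0,30],[0,0,0]],
    [[0,0,30],[0,0,0]],
    [[0,0,30],[0,0,0]],
    [[0,0,0],[0,0,0]],
  ],
)

```text
time: 9.0
eef_pos: [0.63, -0.1788, 0.1516]
tcp_rot: [0.111, 0.994, -0.002, 0.006]
contact_force: [1.3, -1.0, 1.2]
opening: 0.216
finger_force: 48.9
```

```bash
python3 - <<'E'
from h import *
s=readout.get_state();print(s['eef_pos'])
cv2.imwrite('pics/w3.png',cams.read_camera('wrist')[:,:,::-1])
E
```

```text
[ 0.63003551 -0.17884315  0.15155575]
```

View pics/w3.png

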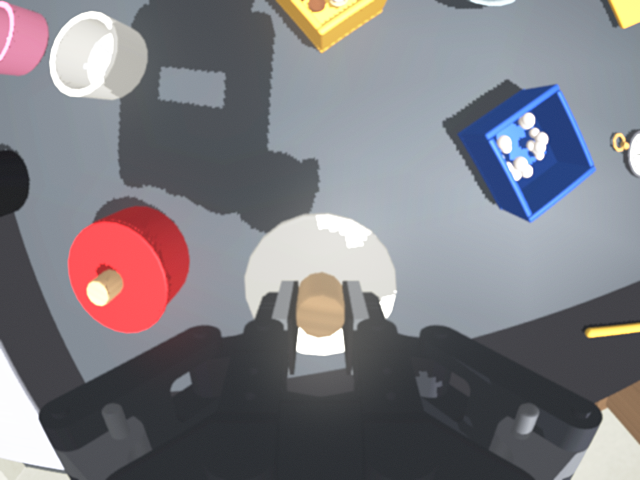

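Wrist view: the white lid is held square, with its plate centred at about (320,285).

Request:
step_arm(
  increments=[
    [[-15,-12,0],[0,0,0]],
    [[-26,-22,0],[0,0,0]],
    [[-26,-22,0],[0,0,0]],
    [[-26,-22,0],[0,0,0]],
    [[-26,-22,0],[0,0,0]],
    [[-26,-22,0],[0,0,0]],
    [[-26,-21,0],[0,0,0]],
    [[0,0,0],[0,0,0]],
  ],
)

```text
time: 9.72
eef_pos: [0.4508, -0.3223, 0.141]
tcp_rot: [0.113, 0.994, 0.001, -0.003]
contact_force: [0.5, -0.2, -1.3]
opening: 0.215
finger_force: 49.0
```

Request:
step_arm(
  increments=[
    [[0,0,0],[0,0,0]],
    [[0,0,-25],[0,0,0]],
    [[0,0,-20],[0,0,0]],
    [[0,0,-15],[0,0,0]],
    [[0,0,-5],[0,0,0]],
    [[0,0,0],[0,0,0]],
    [[0,0,0],[0,0,0]],
  ],
)

```text
time: 10.3
eef_pos: [0.4559, -0.3199, 0.0781]
tcp_rot: [0.11, 0.994, 0.0, -0.0]
contact_force: [-0.4, -0.2, -0.6]
opening: 0.216
finger_force: 49.0
```

Request:
step_arm(
  increments=[
    [[0,-2,0],[0,0,0]],
    [[0,0,-4],[0,0,0]],
    [[0,0,-4],[0,0,0]],
    [[0,0,-3],[0,0,0]],
    [[0,0,0],[0,0,0]],
    [[0,0,-2],[0,0,0]],
    [[0,0,0],[0,0,0]],
    [[0,0,0],[0,0,0]],
  ],
)

```text
time: 10.97
eef_pos: [0.4559, -0.3231, 0.0676]
tcp_rot: [0.111, 0.994, -0.0, 0.0]
contact_force: [-2.5, 1.7, 10.5]
opening: 0.21
finger_force: 50.2
```

Request:
step_arm(
  increments=[
    [[0,0,1],[0,0,0]],
    [[0,0,0],[0,0,0]],
    [[0,0,0],[0,0,0]],
    [[0,0,0],[0,0,0]],
    [[0,0,10],[0,0,0]],
    [[0,0,25],[0,0,0]],
    [[0,0,25],[0,0,0]],
    [[0,0,26],[0,0,0]],
  ],
  fingers=0.2,
)

```text
time: 11.63
eef_pos: [0.4551, -0.3222, 0.1532]
tcp_rot: [0.111, 0.994, 0.0, -0.001]
contact_force: [0.8, -1.1, 0.1]
opening: 0.6
finger_force: 0.0
```

Request:
step_arm(
  increments=[
    [[0,37,0],[0,0,0.04]],
    [[0,37,0],[0,0,0.04]],
    [[0,37,0],[0,0,0.04]],
    [[0,37,0],[0,0,0.04]],
    [[0,37,0],[0,0,0.04]],
    [[0,37,0],[0,0,0.04]],
    [[0,37,0],[0,0,0.04]],
    [[0,37,0],[0,0,0.04]],
  ],
)

```text
time: 12.3
eef_pos: [0.4552, -0.0249, 0.1531]
tcp_rot: [-0.05, 0.999, -0.0, 0.001]
contact_force: [0.9, 0.4, 1.3]
opening: 0.601
finger_force: 0.0
```

Request:
step_arm(
  increments=[
    [[-3,37,0],[0,0,0.04]],
    [[-3,37,0],[0,0,0.04]],
    [[-3,37,0],[0,0,0.04]],
    [[-3,37,0],[0,0,0.04]],
    [[-3,37,0],[0,0,0.03]],
    [[0,7,0],[0,0,0]],
    [[0,0,0],[0,0,0]],
    [[0,0,0],[0,0,0]],
  ],
)

```text
time: 12.97
eef_pos: [0.4405, 0.1654, 0.1526]
tcp_rot: [-0.144, 0.99, -0.0, 0.0]
contact_force: [0.0, 0.0, 0.2]
opening: 0.598
finger_force: 0.0
```

```bash
python3 - <<'E'
from h import *
s=readout.get_state(); im=cams.read_camera('wrist')
Rt=R.from_quat(s['tcp_rot']); y=Rt.as_matrix()[:,1]
P=wcast(blob(im,'yellow',(320,222)),.011,s)
print(s['eef_pos'],np.degrees(np.arctan2(y[1],y[0])),cen(P),cv2.minAreaRect((P[:,:2]*1000).astype(np.float32)))
S=cams.read_camera('scene')[:,:,::-1]
cv2.imwrite('pics/c4.png',np.hstack([cv2.resize(im[:,:,::-1],(400,300)),cv2.resize(S[130:250,130:290],(400,300))]))
E
```

```text
[0.44045903 0.16541488 0.15261168] 106.57732992817384 [0.43465804 0.15776207] ((438.7485656738281, 157.03085327148438), (36.463748931884766, 12.663941383361816), 0.4728512763977051)
```

View pics/c4.png

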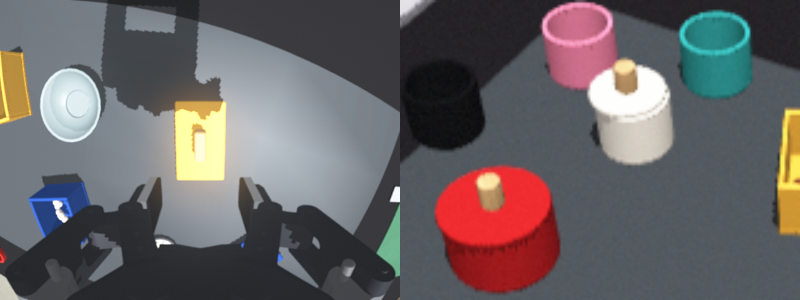

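The white lid is on level. In the wrist view the yellow lid at (200,141) is square to the fingers and centred. I'll grasp it.

Request:
step_arm(
  increments=[
    [[0,0,-30],[0,0,0]],
    [[0,0,-30],[0,0,0]],
    [[0,0,-30],[0,0,0]],
    [[0,0,-20],[0,0,0]],
    [[0,0,-13],[0,0,0]],
    [[0,0,-10],[0,0,0]],
    [[0,0,0],[0,0,0]],
  ],
)

```text
time: 13.65
eef_pos: [0.4392, 0.1639, 0.0173]
tcp_rot: [-0.142, 0.99, -0.0, -0.002]
contact_force: [-0.6, -0.1, -0.1]
opening: 0.6
finger_force: 0.0
```

Request:
step_arm(
  increments=[
    [[0,0,0],[0,0,0]],
    [[0,0,0],[0,0,0]],
    [[0,0,0],[0,0,0]],
    [[0,0,0],[0,0,0]],
    [[0,0,0],[0,0,0]],
    [[0,0,0],[0,0,0]],
  ],
  fingers=-1,
)

```text
time: 14.15
eef_pos: [0.4418, 0.1656, 0.0208]
tcp_rot: [-0.144, 0.99, -0.0, 0.001]
contact_force: [-0.0, 0.4, 6.5]
opening: 0.15
finger_force: 51.0
```

Request:
step_arm(
  increments=[
    [[0,0,10],[0,0,0]],
    [[0,0,25],[0,0,0]],
    [[0,0,30],[0,0,0]],
    [[0,0,30],[0,0,0]],
    [[0,0,30],[0,0,0]],
    [[0,0,5],[0,0,0]],
    [[0,0,0],[0,0,0]],
  ],
)

```text
time: 14.73
eef_pos: [0.4418, 0.1659, 0.1521]
tcp_rot: [-0.144, 0.99, 0.0, 0.003]
contact_force: [-0.3, 0.2, -0.8]
opening: 0.153
finger_force: 50.1
```

```bash
python3 - <<'E'
from h import *
s=readout.get_state();print(s['eef_pos'])
cv2.imwrite('pics/w5.png',cams.read_camera('wrist')[:,:,::-1])
for uv in [(320,160),(320,190),(320,288)]:print(uv,(R.from_quat(s['tcp_rot']).inv().apply(wcast(uv,s['eef_pos'][2]-.004,s)[0]-s['eef_pos'])*1000).round(1))
E
```

```text
[0.44184501 0.16585226 0.15213194]
(320, 160) [58.2  0.2  3.7]
(320, 190) [46.3  0.2  3.7]
(320, 288) [4.5 0.2 4. ]
```

View pics/w5.png

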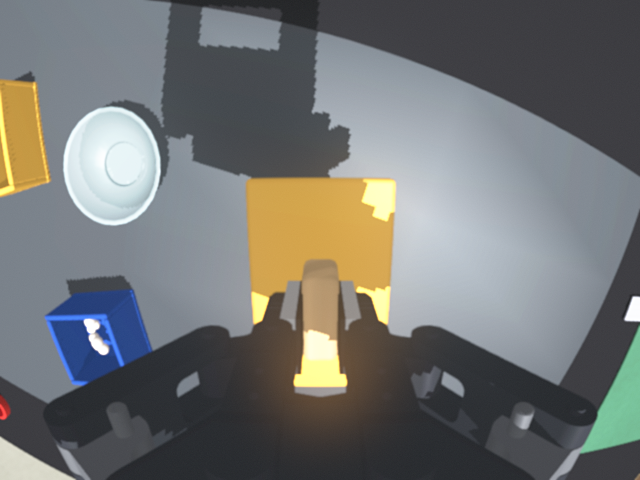

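Held square and centred (front edge at row 179). Moving to the yellow pot.

Request:
step_arm(
  increments=[
    [[0,-20,0],[0,0,0]],
    [[0,-36,0],[0,0,0.02]],
    [[0,-36,0],[0,0,0.02]],
    [[0,-36,0],[0,0,0.02]],
    [[0,-36,0],[0,0,0.02]],
    [[0,-36,0],[0,0,0.02]],
    [[0,-36,0],[0,0,0.02]],
    [[0,-36,0],[0,0,0.02]],
  ],
)

```text
time: 15.45
eef_pos: [0.4383, -0.1073, 0.1466]
tcp_rot: [-0.213, 0.977, 0.002, -0.002]
contact_force: [0.8, -0.1, 0.1]
opening: 0.153
finger_force: 50.1
```

Request:
step_arm(
  increments=[
    [[0,-30,0],[0,0,0.005]],
    [[0,-9,0],[0,0,0]],
    [[0,0,-20],[0,0,0]],
    [[0,0,-25],[0,0,0]],
    [[0,0,-20],[0,0,0]],
    [[0,0,-7],[0,0,0]],
    [[0,0,0],[0,0,0]],
    [[0,0,0],[0,0,0]],
  ],
)

```text
time: 16.12
eef_pos: [0.4399, -0.1448, 0.0765]
tcp_rot: [-0.215, 0.977, 0.001, -0.001]
contact_force: [0.2, -0.1, -0.2]
opening: 0.15
finger_force: 50.1
```

```bash
python3 - <<'E'
from h import *
for _ in range(3):
    s=readout.get_state();print(s['eef_pos'],s['tcp_rot'],s['contact_force']);im=cams.read_camera('scene')
cv2.imwrite('pics/s6.png',cv2.resize(im[140:260,220:380,::-1],None,fx=4,fy=4))
E
```

```text
[ 0.4398949  -0.14478275  0.07653427] [-2.15123314e-01  9.76586141e-01  8.71162658e-04 -8.42987077e-04] [ 0.18389258 -0.05165301 -0.17281069]
[ 0.44076687 -0.14534891  0.07766288] [-2.15140378e-01  9.76583127e-01 -4.87563936e-05  1.06411519e-04] [ 0.02270521  0.16231672 -1.18890476]
[ 0.44124552 -0.14566527  0.07831511] [-2.15137375e-01  9.76583397e-01 -5.76004900e-04  6.68277533e-04] [ 0.30626729 -0.73946323 -0.48918208]
```

View pics/s6.png

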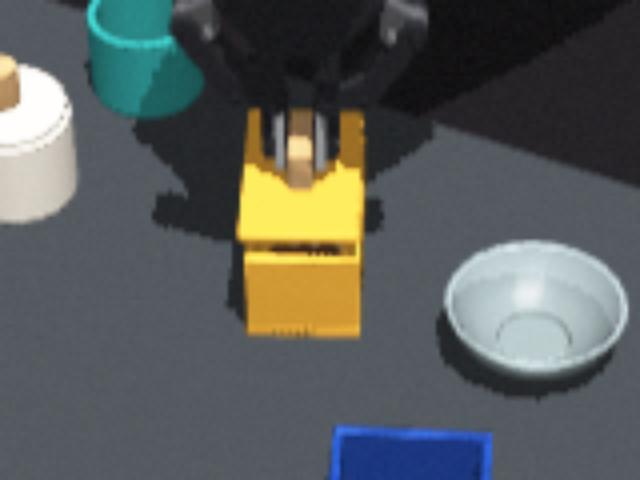

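Scene crop: the yellow lid hovers just above the pot and is aligned. Lowering.

Request:
step_arm(
  increments=[
    [[0,0,-4],[0,0,0]],
    [[0,0,-4],[0,0,0]],
    [[0,0,-3],[0,0,0]],
    [[0,0,-1],[0,0,0]],
    [[0,0,-1],[0,0,0]],
    [[0,0,0],[0,0,0]],
    [[0,0,0],[0,0,0]],
  ],
)

```text
time: 16.85
eef_pos: [0.4409, -0.1459, 0.0677]
tcp_rot: [-0.215, 0.977, 0.0, -0.001]
contact_force: [-9.4, 5.2, 20.7]
opening: 0.152
finger_force: 53.0
```

Request:
step_arm(
  increments=[
    [[0,0,2],[0,0,0]],
    [[0,0,0],[0,0,0]],
    [[0,0,0],[0,0,0]],
    [[0,0,0],[0,0,0]],
    [[0,0,10],[0,0,0]],
    [[0,0,25],[0,0,0]],
    [[0,0,25],[0,0,0]],
    [[0,0,25],[0,0,0]],
  ],
  fingers=0.2,
)

```text
time: 17.52
eef_pos: [0.4401, -0.1453, 0.1523]
tcp_rot: [-0.215, 0.977, 0.0, -0.0]
contact_force: [0.0, -0.2, -0.7]
opening: 0.602
finger_force: 0.0
```

Request:
step_arm(
  increments=[
    [[12,34,0],[0,0,-0.08]],
    [[12,34,0],[0,0,-0.08]],
    [[12,34,0],[0,0,-0.08]],
    [[12,34,0],[0,0,-0.08]],
    [[12,34,0],[0,0,-0.08]],
    [[12,34,0],[0,0,-0.08]],
    [[12,34,0],[0,0,-0.08]],
    [[12,34,0],[0,0,-0.08]],
  ],
)

```text
time: 18.18
eef_pos: [0.5368, 0.1283, 0.1518]
tcp_rot: [0.105, 0.994, -0.0, 0.0]
contact_force: [0.9, -0.5, -0.3]
opening: 0.599
finger_force: 0.0
```

Request:
step_arm(
  increments=[
    [[12,34,0],[0,0,-0.08]],
    [[12,34,0],[0,0,-0.08]],
    [[12,34,0],[0,0,-0.09]],
    [[12,34,0],[0,0,-0.09]],
    [[12,34,0],[0,0,-0.09]],
    [[3,5,0],[0,0,0]],
    [[0,0,0],[0,0,0]],
    [[0,0,0],[0,0,0]],
  ],
)

```text
time: 18.85
eef_pos: [0.5991, 0.3011, 0.151]
tcp_rot: [0.312, 0.95, -0.001, -0.0]
contact_force: [-0.8, -0.1, 0.4]
opening: 0.597
finger_force: 0.0
```

```bash
python3 - <<'E'
from h import *
s=readout.get_state(); im=cams.read_camera('wrist')
y=R.from_quat(s['tcp_rot']).as_matrix()[:,1]
P=wcast(blob(im,'blue',(320,222)),.011,s)
print(s['eef_pos'],np.degrees(np.arctan2(y[1],y[0])),cen(P),cv2.minAreaRect((P[:,:2]*1000).astype(np.float32)))
S=cams.read_camera('scene')[:,:,::-1]
cv2.imwrite('pics/c7.png',np.hstack([cv2.resize(im[:,:,::-1],(400,300)),cv2.resize(S[140:260,190:350],(400,300))]))
E
```

```text
[0.59906873 0.30109406 0.15100587] 53.60517276291618 [0.60059439 0.30171994] ((600.68212890625, 301.70556640625), (78.56234741210938, 78.56853485107422), 53.70500564575195)
```

View pics/c7.png

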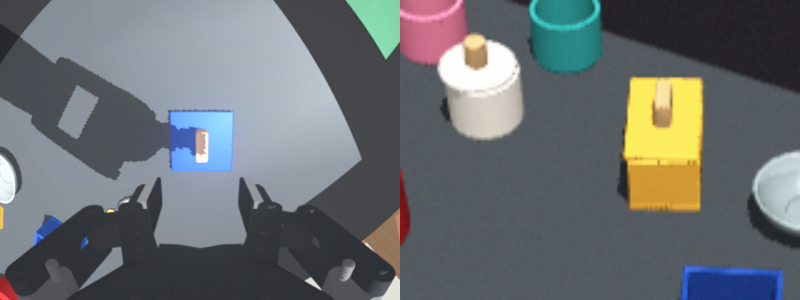

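Yellow is seated. The blue lid at (201,141) is centred with its bar along the fingers' gap.

Request:
step_arm(
  increments=[
    [[1,0,-30],[0,0,0]],
    [[0,0,-30],[0,0,0]],
    [[0,0,-30],[0,0,0]],
    [[0,0,-20],[0,0,0]],
    [[0,0,-12],[0,0,0]],
    [[0,0,-10],[0,0,0]],
    [[0,0,0],[0,0,0]],
  ],
)

```text
time: 19.53
eef_pos: [0.5994, 0.3002, 0.0176]
tcp_rot: [0.314, 0.95, -0.001, -0.001]
contact_force: [-0.4, -0.1, 0.1]
opening: 0.601
finger_force: 0.0
```

Request:
step_arm(
  increments=[
    [[0,0,0],[0,0,0]],
    [[0,0,0],[0,0,0]],
    [[0,0,0],[0,0,0]],
    [[0,0,0],[0,0,0]],
    [[0,0,0],[0,0,0]],
    [[0,0,0],[0,0,0]],
  ],
  fingers=-1,
)

```text
time: 20.03
eef_pos: [0.602, 0.302, 0.0216]
tcp_rot: [0.313, 0.95, 0.001, 0.002]
contact_force: [0.0, -0.2, 6.4]
opening: 0.149
finger_force: 53.5
```

Request:
step_arm(
  increments=[
    [[0,0,10],[0,0,0]],
    [[0,0,25],[0,0,0]],
    [[0,0,30],[0,0,0]],
    [[0,0,30],[0,0,0]],
    [[0,0,30],[0,0,0]],
    [[0,0,5],[0,0,0]],
    [[0,-20,0],[0,0,-0.033]],
    [[0,-36,0],[0,0,-0.062]],
  ],
)

```text
time: 20.7
eef_pos: [0.6, 0.2477, 0.1499]
tcp_rot: [0.357, 0.934, 0.001, 0.0]
contact_force: [0.7, -1.1, -2.1]
opening: 0.144
finger_force: 52.6
```

Request:
step_arm(
  increments=[
    [[0,-36,0],[0,0,-0.062]],
    [[0,-36,0],[0,0,-0.062]],
    [[0,-36,0],[0,0,-0.062]],
    [[0,-36,0],[0,0,-0.062]],
    [[0,-36,0],[0,0,-0.062]],
    [[0,-36,0],[0,0,-0.062]],
    [[0,-30,0],[0,0,-0.062]],
    [[0,0,0],[0,0,0]],
  ],
)

```text
time: 21.37
eef_pos: [0.5997, -0.0055, 0.1482]
tcp_rot: [0.553, 0.833, -0.001, -0.0]
contact_force: [0.0, 0.0, -0.8]
opening: 0.148
finger_force: 52.6
```

```bash
python3 - <<'E'
from h import *
s=readout.get_state(); im=cams.read_camera('wrist')
y=R.from_quat(s['tcp_rot']).as_matrix()[:,1]
print(s['eef_pos'],np.degrees(np.arctan2(y[1],y[0])))
print((R.from_quat(s['tcp_rot']).inv().apply(wcast((320,205),s['eef_pos'][2]-.004,s)[0]-s['eef_pos'])*1000).round(1))
cv2.imwrite('pics/w8.png',im[:,:,::-1])
E
```

```text
[ 0.5996792  -0.00546055  0.1482225 ] 22.815684282450977
[40.3 -0.   4. ]
```

View pics/w8.png

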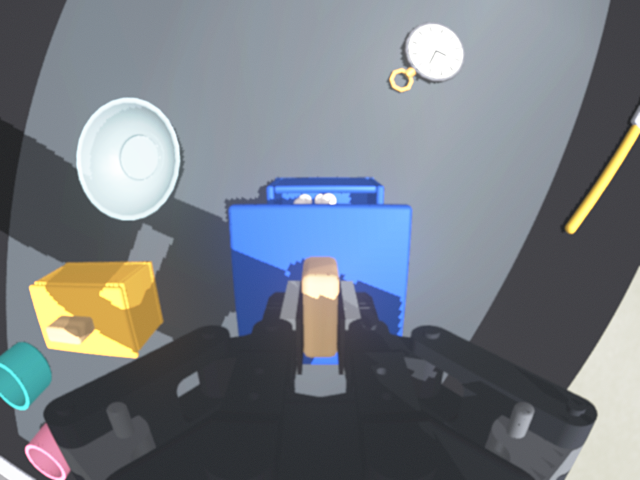

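```bash
python3 - <<'E'
from h import *
s=readout.get_state()
for uv in [(268,187),(381,187),(268,181),(382,181)]:
    P=wcast(uv,.055,s)[0]; print(uv,P.round(4),(R.from_quat(s['tcp_rot']).inv().apply(P-s['eef_pos'])*1000).round(1))
E
```

```text
(268, 187) [0.5545 0.0175 0.055 ] [ 36.5 -33.4  93.3]
(381, 187) [0.6212 0.0459 0.055 ] [36.6 39.1 93.1]
(268, 181) [0.553  0.0211 0.055 ] [ 40.4 -33.3  93.3]
(382, 181) [0.6202 0.0497 0.055 ] [40.5 39.7 93.1]
```

Request:
step_arm(
  increments=[
    [[3.5,0,0],[0,0,0.006]],
    [[0,0,-20],[0,0,0]],
    [[0,0,-25],[0,0,0]],
    [[0,0,-18],[0,0,0]],
    [[0,0,-6],[0,0,0]],
    [[0,0,0],[0,0,0]],
    [[0,0,0],[0,0,0]],
  ],
)

```text
time: 22.0
eef_pos: [0.6044, 0.0004, 0.0807]
tcp_rot: [0.547, 0.837, 0.0, 0.0]
contact_force: [-0.3, -0.1, -0.6]
opening: 0.149
finger_force: 52.6
```

Request:
step_arm(
  increments=[
    [[0,0,-4],[0,0,0]],
    [[0,0,-4],[0,0,0]],
    [[0,0,-2],[0,0,0]],
    [[0,0,0],[0,0,0]],
    [[0,0,0],[0,0,0]],
  ],
)

```text
time: 22.42
eef_pos: [0.6039, -0.0006, 0.0704]
tcp_rot: [0.548, 0.836, 0.0, 0.0]
contact_force: [-0.4, -0.2, -0.8]
opening: 0.15
finger_force: 52.6
```

Request:
step_arm(
  increments=[
    [[0,-2,0],[0,0,0]],
    [[0,-2,0],[0,0,0]],
    [[0,0,0],[0,0,0]],
    [[0,0,-2],[0,0,0]],
    [[0,0,-1],[0,0,0]],
    [[0,0,-1],[0,0,0]],
    [[0,0,0],[0,0,0]],
  ],
)

```text
time: 23.0
eef_pos: [0.6046, -0.0048, 0.0686]
tcp_rot: [0.548, 0.837, -0.0, 0.0]
contact_force: [-4.6, 0.3, 8.7]
opening: 0.15
finger_force: 53.9
```

```bash
python3 - <<'E'
from h import *
for _ in range(2):
    s=readout.get_state();print(s['eef_pos'],s['contact_force']);im=cams.read_camera('scene')
cv2.imwrite('pics/s9.png',cv2.resize(im[180:320,240:400,::-1],None,fx=4,fy=4))
E
```

```text
[ 0.60458037 -0.0048095   0.06857463] [-4.58690528  0.34748945  8.68183733]
[ 0.60456526 -0.00482924  0.06854745] [-3.83438942  0.13036669  7.74842949]
```

View pics/s9.png

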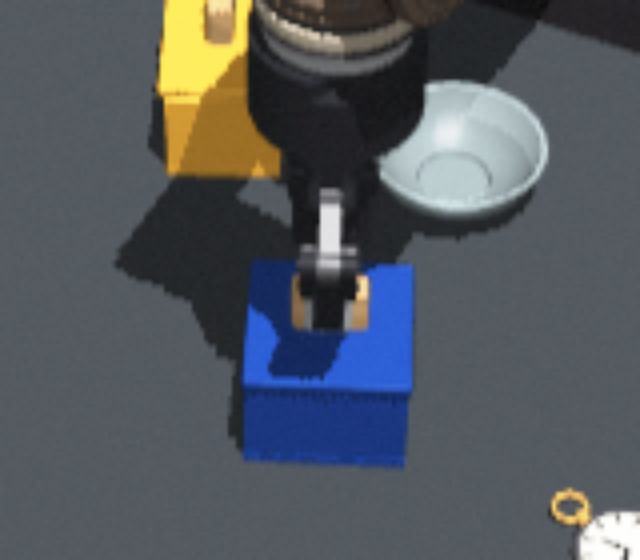

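The blue lid sits flush on the pot, with contact at z = 0.0686 as expected. I'll release it, retreat and check everything.

Request:
step_arm(
  increments=[
    [[0,0,1],[0,0,0]],
    [[0,0,0],[0,0,0]],
    [[0,0,0],[0,0,0]],
    [[0,0,0],[0,0,0]],
    [[0,0,10],[0,0,0]],
    [[0,0,25],[0,0,0]],
    [[0,0,25],[0,0,0]],
    [[0,0,25],[0,0,0]],
  ],
  fingers=0.2,
)

```text
time: 23.77
eef_pos: [0.6037, -0.0045, 0.1534]
tcp_rot: [0.548, 0.837, -0.0, -0.0]
contact_force: [0.5, 0.0, 0.6]
opening: 0.601
finger_force: 0.0
```

Request:
step_arm(
  increments=[
    [[0,40,0],[0,0,0]],
    [[0,40,0],[0,0,0]],
    [[0,40,0],[0,0,0]],
    [[0,40,0],[0,0,0]],
    [[0,40,0],[0,0,0]],
    [[0,40,0],[0,0,0]],
    [[0,40,0],[0,0,0]],
    [[0,0,0],[0,0,0]],
  ],
)

```text
time: 24.43
eef_pos: [0.603, 0.2821, 0.1532]
tcp_rot: [0.545, 0.838, 0.002, -0.0]
contact_force: [-1.1, -0.6, 0.6]
opening: 0.598
finger_force: 0.0
```

```bash
python3 - <<'E'
from h import *
t=cams.read_camera('top'); im=cams.read_camera('scene')
for k in('red','white','blue','yellow'):
    for n,i in(('top',t),('scene',im)):
        P=cast(n,blob(i,k,SEED[n]['pot_'+k]),.05 if n=='top' else .03); print(k,n,cen(P).round(4))
cv2.imwrite('pics/end.png',cv2.resize(im[120:320,120:380,::-1],None,fx=3,fy=3))
E
```

```text
red top [ 0.6227 -0.3369]
red scene [ 0.6212 -0.3436]
white top [ 0.4547 -0.3171]
white scene [ 0.4489 -0.3248]
blue top [ 0.601  -0.0068]
blue scene [ 0.6   -0.007]
yellow top [ 0.44   -0.1457]
yellow scene [ 0.4378 -0.1482]
```

View pics/end.png

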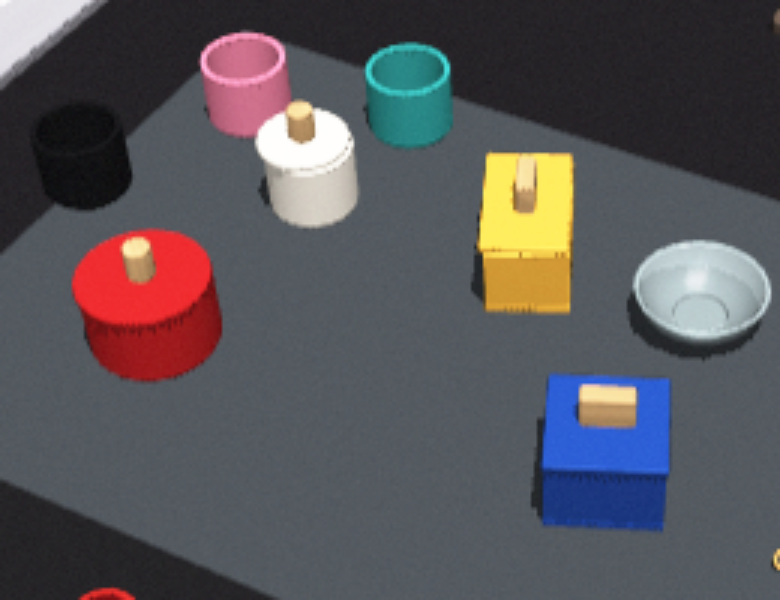

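All four lids sit level and flush on their own pots, the dish and watch are untouched, and the arm is clear.

Request:
step_arm(
  increments=[
    [[0,0,20],[0,0,0]],
    [[0,0,0],[0,0,0]],
    [[0,0,0],[0,0,0]],
    [[0,0,0],[0,0,0]],
  ],
)

```text
time: 24.87
eef_pos: [0.6042, 0.2742, 0.1723]
tcp_rot: [0.549, 0.836, 0.0, 0.0]
contact_force: [-0.7, -0.0, -0.3]
opening: 0.6
finger_force: 0.0
```

```bash
python3 -c "
from plant import sign_off; print(sign_off())"
```

```text
the job is handed in; nothing more can be done
None
```

All four lids look fully seated and level on their own pots, by the final picture and the contact heights, and I handed the job in at about 25 s; `sign_off` returned no verdict.

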